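# Set out the serving row by the pressure cooker

### The job

Set the counter for serving, taking left, right and front as the robot sees them: stand the aluminium cup in the middle of the round cork trivet, cover it with the small steel lid, and stand the red-capped jar midway between the blue bowl and the cup, in line with them. Lay the wooden spatula flat in front of that row (on the robot's side), parallel to it and 12 cm from the row's centre line to its own, its middle opposite the jar and its blade to the right; it starts out lying where the jar must go. Leave the bowl and the yellow-capped jar where they are.

Things in the scene. Friction and masses are not known exactly. Their poses are not given: they have to be found in the camera images.
- cup: Open aluminium cup, loose, 75 mm high, round, about 64 mm across at the rim and narrower at the foot, wall 3 mm, about 80 g. Starts upright on the counter. Origin: centre of its underside; z up.
- lid: Small round steel lid, loose, a flat disc 80 mm across and 5 mm thick with a black upright knob 16 mm across and 24 mm high in its middle (29 mm high in all), about 70 g. Starts lying on the counter, knob up. Origin: centre of the disc's underside; z up through the knob. It simply rests on the cup's rim.
- red_jar: Small glass jar with a red cap and red label, closed, loose, about 50 mm across and 75 mm high, about 160 g. Origin: centre of its underside; z up.
- yellow_jar: The same jar with a yellow cap and yellow label; a bystander, to be left alone. Origin: centre of its underside.
- spatula: Wooden spatula, loose, lying flat, 260 mm long, about 60 g, balancing within 10 mm of its middle. Origin: the middle of its length, on its underside. x points along it from the handle to the blade, z up. Handle 18 mm wide and 10 mm thick, from x = -130 to +45 mm; flat blade 50 mm wide and 8 mm thick, from x = +40 to +130 mm.
- trivet: Round cork trivet, fixed to the counter, 110 mm across and 8 mm thick. Origin: centre of its underside, on the counter; z up. The bowl stands 280 mm from it (centre to centre), to its left or its right, along the trivet's own y axis.
- bowl: Blue enamel bowl, 120 mm across the rim and 50 mm high, standing on the counter; it marks the other end of the row and must not be moved. Origin: centre of its underside.
There are look-alikes about, which are no part of the job. There is more than one size of the lid; the one meant has the size given above.

How it is judged:
At the end, for the whole second after the job is handed in: Cup upright on the trivet, lid level on the cup (each centred to 12 mm); red jar upright, 15 mm from the row line, 124-156 mm from bowl and trivet; spatula flat in front, blade right, line 100-140 mm from both, middle within 20 mm of the jar; all released, at rest, bystanders unmoved (horizontal distance between cup and trivet below 0.012 m and z of cup in the frame of trivet between 0.004 and 0.012 m and angle between each of cup, lid, red_jar, spatula's own z axis and vertical below 0.1 rad and horizontal distance between lid and cup below 0.012 m and z of lid in the frame of cup between 0.07 and 0.08 m and x of red_jar in the frame of trivet between -0.015 and 0.015 m and horizontal distance between red_jar and trivet between 0.124 and 0.156 m and horizontal distance between red_jar and bowl between 0.124 and 0.156 m and height (world z) of red_jar below 0.005 m and y of trivet in the frame of spatula between 0.1 and 0.14 m and y of bowl in the frame of spatula between 0.1 and 0.14 m and x of red_jar in the frame of spatula between -0.02 and 0.02 m and x of spatula in the frame of trivet below -0.05 m and height (world z) of spatula below 0.006 m and linear speed of each of cup, lid, red_jar, spatula below 0.02 m/s and angular speed of each of cup, lid, red_jar, spatula below 0.2 rad/s); the robot touches nothing.
It fails at once if the yellow-capped jar is moved by more than 20 mm (distance of yellow_jar from where it was at the start of the episode above 0.02 m).
It fails at once if the bowl is moved by more than 20 mm (distance of bowl from where it was at the start of the episode above 0.02 m).
It also fails if it takes over 115 s, if anything falls off the work surface, if the arm or the gripper's body presses on something with over 40 N, if the wrist force passes 120 N, or if a joint passes its speed limit or range.

### The arm

A 6-joint arm with a two-finger parallel gripper is mounted at the origin on the work surface. World frame = base frame: x ahead of the robot, y to its left, z up, the work surface at z = 0. Lengths are in m, angles in rad, forces in N, time in s.
With the tool pointing down it reaches from about 0.325 to 0.75 m from the base axis. Payload 7.6 kg.
Tool frame: the origin (TCP) lies between the finger pads; the fingertips stand 17 mm ahead of it and the grasp point (between the pads) lies 2 mm behind it; z points along the fingers, y is the direction in which the jaws open and shut (so a half turn about z gives the same grasp; the last joint's range is limited). The gripper opens to 85 mm and grips with 20 to 120 N. Pads are 22 mm wide; open, the fingers measure 114 mm over their backs; the gripper's body (76 mm by 85 mm) begins 54 mm behind the grasp point. The pads swing forward as they close: fully open they stand 13 mm farther back than shut.
Start: joints at [-1.377, 0.052, 1.401, -0, 1.689, -0.07], TCP at [0.137, -0.507, 0.248] pointing down, gripper open.
Joint ranges: [-2.9, 2.9], [-0.91, 2.17], [0.12, 2.37], [-1.06, 4.2], [0.26, 2.73], [-2.93, 2.93]. Speed limits (rad/s): [2.57, 2.57, 3.01, 3.14, 3.14, 3.14].

### API

Orientations are given as a rotation vector (axis times angle).
In Python, from bench import env, viewer, order gives the robot as it stands. The module is installed in compiled form; this text tells all that it offers.
- The arm moves only by the tool send_rows, never from a script. Its arguments are lists of equal length, an entry for each row: "translation": the shift along the tool's x, y, z in mm, a list of three; "angular": the turn, a rotation vector about the tool's x, y, z in degrees, a list of three; "gripper": the closure, from 0 (fully open) to 1 (shut). In form: {"translation": [[x, y, z], ...], "angular": [[wx, wy, wz], ...], "gripper": [gripper, ...]}. A call has 1 to 5 rows; each row shifts and turns the commanded pose from where the row before left it, along the tool's axes as they then stand; what a row does not reach is not made up. A row lasts 1/8 s, in which the tool goes at most 62.5 mm and 10.7 degrees, less where a joint would pass 70% of its speed; a pose out of reach is approached as far as the arm can. A call is refused whole if a number of a shift passes 62.5 or a number of a turn 10.7, either way. A call with a gripper value outside its range is refused whole. The fingers move at their own pace and stop on an object; "newtons" is the grip in N (left out, the last holds). Time passes only in rows, so rows that do not move let the fingers close. It gives the time, the measured TCP pose, the force and the opening at its end, in the units of the state.
- env.observe(): the state, without advancing time (a new reading comes with each control period).
- viewer.read_camera(name): name is "scene" or "side" or "wrist"; returns the picture (480x640x3 uint8, blue, green, red); there is no depth.
- viewer.camera_params(name): a dict with "vertical_fov" (degrees; the focal length in pixels is half the picture's height over the tangent of half this angle, whatever the lens; pixels are square), "cx", "cy" (the principal point, pixels), "R" (3x3) and "t" (3): a world point X has camera coordinates R X + t; the wrist camera has in their place "hand_eye" (4x4, takes a point from camera to tool coordinates, whose origin is the TCP and whose axes are the flange's). Camera axes: x right, y down, z forward; pixel columns grow to the right and rows downward; lengths in m; the calibration is good to about 2 mm. A picture is of the moment at which its call begins: read the wrist's pose just before it. camera_params takes no time and is no camera call.
- order.close_job(): hands the job in, once; it reports no verdict.
The state is a dict: "clock": time; "joint_pos": joint angles; "qd": joint speeds; "effort": joint torques, N m; "ee_pos": TCP position; "eef_rot": TCP orientation; "contact_force": force on the tool from outside, world axes, zero at the start; "moment": the same for the moment, N m; "gripper_width": finger opening in m.
Only numpy, scipy, OpenCV 4.12 (cv2) and the standard library are available. Lean on these libraries where they do the work, as an engineer would, in place of code of your own. Each camera call takes 0.05 s, during which the arm holds its last target. There are 200 camera calls.

## Working session

There is one attempt and no reset: what is moved stays moved. The work goes in short steps, Python scripts to look and compute and a tool call to move; the robot and the scene stay as the last step left them, time stands still between calls to the robot, and variables do not carry over. Pictures are saved under pics/ and viewed, about 12 in all and at most 16, crops included, and the job is handed in when it is done.

Besides the shell and the picture viewer there is one more tool, called after "Request:" as name(argument=value, ...) on one line, values as JSON. send_rows: Moves the arm, as the interface text tells. Its arguments: {"type":"object","properties":{"translation":{"type":"array","items":{"type":"array","items":{"type":"number"}}},"angular":{"type":"array","items":{"type":"array","items":{"type":"number"}}},"gripper":{"type":"array","items":{"type":"number"}},"newtons":{"type":"number"}},"required":["translation","angular","gripper"]}

```bash
mkdir -p pics
cat > h.py <<'E'
import numpy as np, cv2
from scipy.spatial.transform import Rotation as Ro
from bench import env, viewer, order
def cam(n):
    p=viewer.camera_params(n); f=240/np.tan(np.radians(p["vertical_fov"])/2)
    if n=="wrist":
        s=env.observe(); T=np.eye(4); T[:3,:3]=Ro.from_rotvec(s["eef_rot"]).as_matrix(); T[:3,3]=s["ee_pos"]
        M=T@np.array(p["hand_eye"]); R=M[:3,:3].T; t=-R@M[:3,3]
    else: R=np.array(p["R"]); t=np.array(p["t"])
    return f,p["cx"],p["cy"],R,t
def ray(c,u,v,z):
    f,cx,cy,R,t=c; o=-R.T@t; d=R.T@np.array([(u-cx)/f,(v-cy)/f,1]); return o+d*(z-o[2])/d[2]
def proj(c,X):
    f,cx,cy,R,t=c; q=R@np.array(X)+t; return np.array([cx+f*q[0]/q[2],cy+f*q[1]/q[2]])
E
python3 - <<'E'
from h import *
for n in("scene","side","wrist"):
    c=cam(n); im=viewer.read_camera(n); cv2.imwrite(f"pics/{n}0.png",im)
    print(n,np.round(c[0],1),c[1:3],np.round(-c[3].T@c[4],3),{k for k in viewer.camera_params(n)})
print(env.observe())
E
```

```text
scene 556.3 (310.7770344226864, 237.88341153866222) [ 1.089 -0.662  0.648] {'t', 'R', 'cx', 'vertical_fov', 'cy'}
side 579.3 (316.5998840449277, 248.3099592744364) [-0.101  0.802  0.935] {'t', 'R', 'cx', 'vertical_fov', 'cy'}
wrist 343.4 (316.0516134118526, 234.31270456037046) [ 0.206 -0.489  0.375] {'cy', 'cx', 'vertical_fov', 'hand_eye'}
{'clock': 0.15, 'joint_pos': array([-1.37726137e+00,  5.26704901e-02,  1.40145920e+00, -2.08964174e-05,
        1.68858466e+00, -7.03237334e-02]), 'qd': array([ 0.00069486, -0.00293264, -0.00291227,  0.00040622, -0.00067481,
       -0.00100923]), 'effort': array([ 6.77251119e-04, -3.81951928e+01, -3.60423231e+01, -7.14005819e-05,
        4.65226360e-03,  9.94579096e-06]), 'ee_pos': array([ 0.13689138, -0.50663771,  0.24769349]), 'eef_rot': array([-3.11318395e+00, -4.13116073e-01,  1.40964491e-04]), 'contact_force': array([ 0.26794786, -0.53891989,  0.09818948]), 'moment': array([0.00155638, 0.05891329, 0.00699056]), 'gripper_width': 0.08544903005932677}
```

View pics/scene0.png

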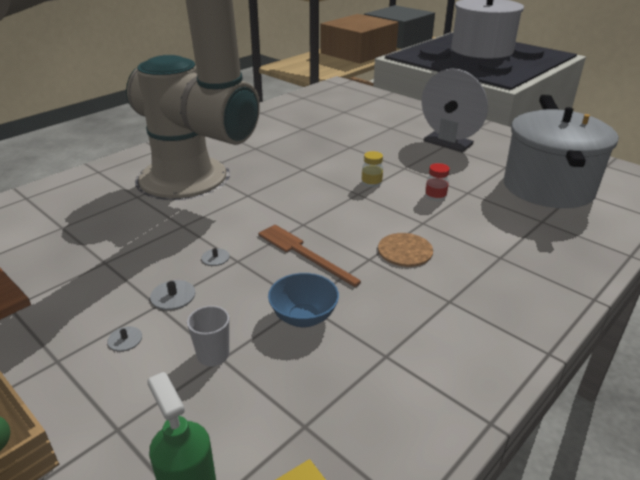

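View pics/side0.png

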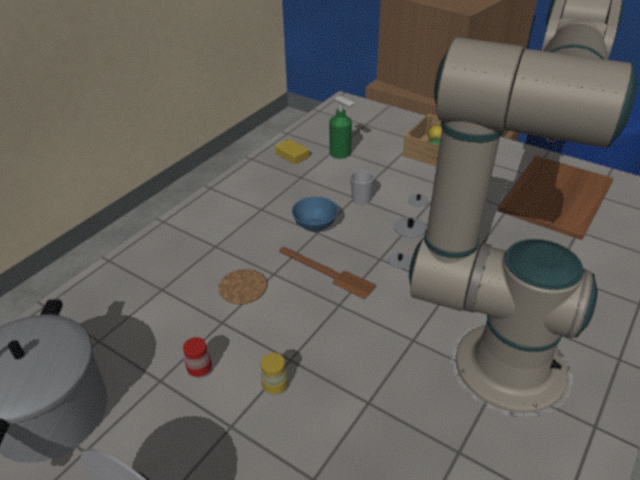

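The scene picture shows the cup at (210,337), the bowl at (304,300), the trivet at (405,249), the spatula from (275,235) to (357,281), the red jar at (438,180) and the yellow jar at (373,167). There are three lid candidates, at (215,257), (173,294) and (124,338), which I'll measure next.

```bash
cat > m.py <<'E'
from h import *
c1,c2=cam("scene"),cam("side")
for n,c,lids in(("scene",c1,[(215,257),(173,294),(124,338)]),("side",c2,[(401,261),(410,228),(418,200)])):
    im=cv2.imread(f"pics/{n}0.png"); hsv=cv2.cvtColor(im,cv2.COLOR_BGR2HSV)
    def blob(lo,hi,near,nm,z):
        m=cv2.inRange(hsv,lo,hi); m=cv2.morphologyEx(m,cv2.MORPH_CLOSE,np.ones((3,3)))
        k,l,st,ce=cv2.connectedComponentsWithStats(m)
        i=min([i for i in range(1,k) if st[i,4]>60],key=lambda i:np.hypot(*(ce[i]-near)),default=0)
        ys,xs=np.where(l==i); P=np.array([ray(c,x,y,z)[:2] for x,y in zip(xs,ys)])
        (w,sz,a)=cv2.minAreaRect((P*1000).astype(np.float32))
        print(n,nm,st[i],"px",ce[i].round(1),"rect mm",np.round(w),np.round(sz),round(a,1),"mean",P.mean(0).round(4))
    s=n=="scene"
    blob((100,90,40),(125,255,255),(304,298) if s else (315,214),"bowl",.05)
    blob((5,60,80),(22,255,255),(405,249) if s else (243,286),"trivet",.008)
    blob((3,90,50),(18,255,255),(310,255) if s else (330,272),"spat",.009)
    blob((20,120,80),(32,255,255),(373,158) if s else (274,362),"ycap",.07)
    blob((0,150,60),(4,255,255),(438,170) if s else (196,347),"rcap",.07)
    for u,v in lids: print(n,"lid",ray(c,u,v+3 if s else v,.005).round(3), "hw 10px",np.linalg.norm(ray(c,u+5,v,.005)-ray(c,u-5,v,.005)).round(4))
E
python3 m.py
python3 - <<'E'
import cv2,numpy as np
a=cv2.imread("pics/scene0.png")[230:370,90:250]; b=cv2.imread("pics/side0.png")[165:275,340:450]
cv2.imwrite("pics/crop.png",np.hstack([cv2.resize(a,(420,368),interpolation=2),cv2.resize(b,(368,368),interpolation=2)]))
E
```

```text
scene bowl [ 269  276   69   44 2137] px [304.4 298.9] rect mm [ 584. -163.] [114. 110.] 43.7 mean [ 0.59  -0.165]
scene trivet [ 378  233   55   34 1459] px [405.  249.2] rect mm [593. 117.] [109. 114.] 43.6 mean [0.593  0.1166]
scene spat [ 259  225  101   61 1115] px [302.7 250.7] rect mm [468. -30.] [ 50. 257.] 88.0 mean [ 0.4477 -0.0291]
scene ycap [365 152  17  12 175] px [373.  157.2] rect mm [365. 294.] [38. 60.] 39.4 mean [0.3638 0.2952]
scene rcap [430 164  19  13 197] px [438.9 169.5] rect mm [513. 347.] [40. 62.] 34.0 mean [0.5114 0.3484]
scene lid [ 0.345 -0.166  0.005] hw 10px 0.0197
scene lid [ 0.38  -0.287  0.005] hw 10px 0.018
scene lid [ 0.415 -0.405  0.005] hw 10px 0.0164
side bowl [ 293  197   45   33 1120] px [314.8 212.5] rect mm [ 571. -149.] [118. 125.] 72.0 mean [ 0.5697 -0.1462]
side trivet [ 219  269   48   36 1321] px [242.3 286.1] rect mm [584. 126.] [109. 111.] 1.3 mean [0.5835 0.1271]
side spat [280 248  95  50 962] px [336.4 275.6] rect mm [460. -19.] [ 51. 258.] 89.0 mean [ 0.4242 -0.019 ]
side ycap [261 353  24  23 437] px [272.7 364.1] rect mm [358. 300.] [43. 51.] 36.8 mean [0.3574 0.3004]
side rcap [184 338  22  21 371] px [194.4 348. ] rect mm [506. 353.] [40. 51.] 44.2 mean [0.5058 0.353 ]
side lid [ 0.323 -0.15   0.005] hw 10px 0.0238
side lid [ 0.363 -0.273  0.005] hw 10px 0.0254
side lid [ 0.401 -0.393  0.005] hw 10px 0.0269
```

View pics/crop.png

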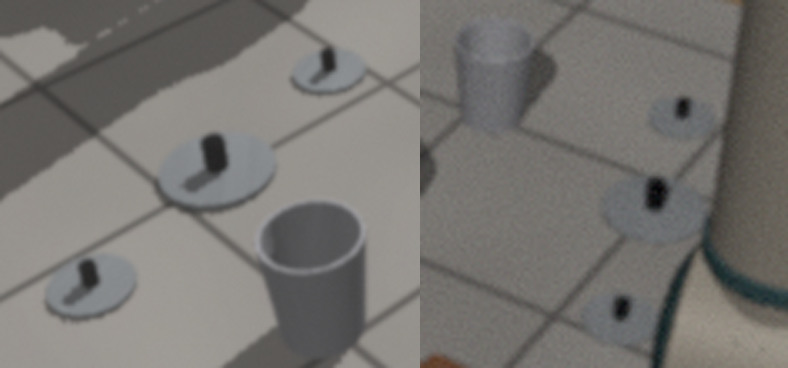

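Lid candidates in scene pixels:

| Lid | Measured diameter |
|---|---|
| (215,257) | about 55 mm |
| (173,294) | about 82 mm (80 mm in the side view) |
| (124,338) | about 57 mm |

The middle one, at (173,294), is the 80 mm lid, and the crop confirms it. The spatula lies along x with its blade toward the robot. I'll start by moving above it.

Request:
send_rows(translation=[[0,0,0],[0,0,0],[33,-49,0],[33,-49,0],[33,-49,0]], angular=[[0,0,7.55],[0,0,7.55],[0,0,0],[0,0,0],[0,0,0]], gripper=[0,0,0,0,0])

```text
clock: 0.78
ee_pos: [0.2365, -0.3582, 0.248]
eef_rot: [-3.141, 0.001, -0.0]
contact_force: [0.8, -1.3, -0.4]
gripper_width: 0.0856
```

Request:
send_rows(translation=[[33,-49,0],[33,-49,0],[33,-49,0],[33,-49,0],[33,-49,0]], angular=[[0,0,0],[0,0,0],[0,0,0],[0,0,0],[0,0,0]], gripper=[0.4,0.4,0.4,0.4,0.4])

```text
clock: 1.4
ee_pos: [0.4015, -0.1129, 0.2483]
eef_rot: [3.141, 0.0, 0.001]
contact_force: [-0.4, -0.8, 0.2]
gripper_width: 0.0512
```

Request:
send_rows(translation=[[33,-49,0],[30,-44,0],[0,0,0],[0,0,0]], angular=[[0,0,0],[0,0,0],[0,0,0],[0,0,0]], gripper=[0.4,0.4,0.4,0.4])

```text
clock: 1.9
ee_pos: [0.4635, -0.022, 0.248]
eef_rot: [3.141, 0.001, -0.001]
contact_force: [0.9, 0.4, -0.4]
gripper_width: 0.0509
```

```bash
cat > w.py <<'E'
import sys; from h import *
c=cam("wrist"); im=viewer.read_camera("wrist"); cv2.imwrite(f"pics/{sys.argv[1]}.png",im)
s=env.observe(); print(s["clock"],s["ee_pos"].round(4),s["eef_rot"].round(3),s["joint_pos"].round(2),s["gripper_width"].round(4))
np.savez(f"pics/{sys.argv[1]}.npz",f=c[0],cx=c[1],cy=c[2],R=c[3],t=c[4])
E
python3 w.py w1
```

```text
Traceback (most recent call last):
  File "w.py", line 3, in <module>
    s=env.observe(); print(s["clock"],s["ee_pos"].round(4),s["eef_rot"].round(3),s["joint_pos"].round(2),s["gripper_width"].round(4))
                                                                                                         ^^^^^^^^^^^^^^^^^^^^^^^^
AttributeError: 'float' object has no attribute 'round'
```

View pics/w1.png

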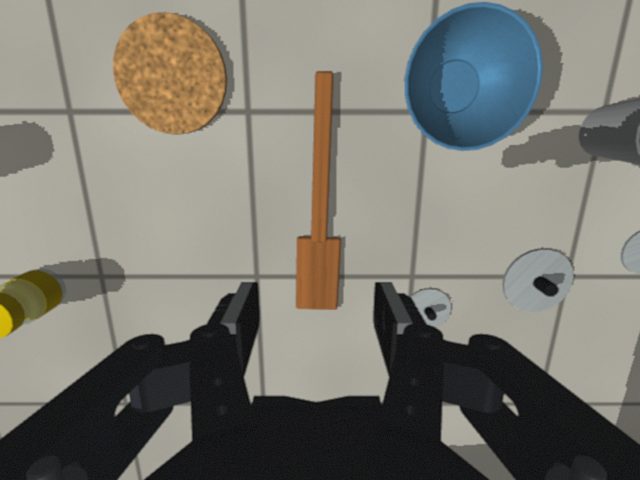

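The wrist view shows the trivet at (170,72), the bowl at (473,76), the spatula from (324,72) to (318,308), the target lid at (538,280) and a small lid at (430,305).

```bash
sed -i 's/s\["gripper_width"\].round(4)/round(s["gripper_width"],4)/' w.py
cat > mm.py <<'E'
from h import *
def load(n):
    d=np.load(f"pics/{n}.npz"); return (float(d["f"]),float(d["cx"]),float(d["cy"]),d["R"],d["t"]),cv2.imread(f"pics/{n}.png")
def blob(c,im,lo,hi,near,z,nm=""):
    m=cv2.inRange(cv2.cvtColor(im,cv2.COLOR_BGR2HSV),lo,hi); m=cv2.morphologyEx(m,cv2.MORPH_CLOSE,np.ones((3,3)))
    k,l,st,ce=cv2.connectedComponentsWithStats(m)
    i=min([i for i in range(1,k) if st[i,4]>60],key=lambda i:np.hypot(*(ce[i]-near)))
    ys,xs=np.where(l==i); P=np.array([ray(c,x,y,z)[:2] for x,y in zip(xs,ys)])
    w,sz,a=cv2.minAreaRect((P*1000).astype(np.float32)); cc,r=cv2.minEnclosingCircle((P*1000).astype(np.float32))
    print(nm,st[i],"rect",np.round(w,1),np.round(sz,1),round(a,1),"circ",np.round(cc,1),round(r,1)); return P
BL=((95,60,30),(125,255,255)); TR=((5,60,60),(25,255,255)); SP=((3,90,50),(18,255,255))
E
python3 w.py w2
python3 - <<'E'
from mm import *
c,im=load("w2")
blob(c,im,*BL,(473,76),.05,"bowl");blob(c,im,*TR,(170,72),.008,"trivet");blob(c,im,*SP,(320,200),.009,"spat")
blob(c,im,(0,0,0),(180,255,55),(547,287),.029,"knob80")
print("lid ctr",ray(c,538.5,280,.005).round(4),"w",np.linalg.norm(ray(c,503,280,.005)-ray(c,574,280,.005)))
c1,c2=cam("scene"),cam("side")
print("cup rim",ray(c1,209.5,320,.075).round(3),ray(c2,361.5,178,.075).round(3))
print("lid",ray(c1,172.6,294.5,.005).round(3))
E
```

```text
2.0 [ 0.4634 -0.0227  0.2483] [ 3.141e+00 -2.000e-03 -0.000e+00] [-0.13 -0.12  1.57 -0.    1.69  1.44] 0.0512
bowl [  404     2   138   149 15966] rect [ 579.1 -159.3] [118.4 118.5] 4.3 circ [ 578.9 -159.3] 59.8
trivet [  112    13   114   122 10848] rect [588.6 121.1] [109.9 109.3] 86.0 circ [588.9 120.9] 55.6
spat [ 296   72   44  237 5762] rect [463.6 -25.8] [ 48.7 257. ] 89.0 circ [463.1 -23.7] 129.5
knob80 [534 277  23  19 283] rect [ 373.9 -275.1] [29.5 14.3] 56.1 circ [ 373.7 -275. ] 14.9
lid ctr [ 0.3696 -0.2834  0.005 ] w 0.08309617219255516
cup rim [ 0.542 -0.32   0.075] [ 0.532 -0.31   0.075]
lid [ 0.373 -0.283  0.005]
```

The bowl and trivet are 280.5 mm apart, which agrees with the brief. Next: grasp the spatula at its middle, lift it, turn it about 88.5° and lower it at (0.464, -0.015).

Request:
send_rows(translation=[[0,2,57],[0,0,57],[0,0,57],[0,0,45],[0,0,12]], angular=[[0,0,0],[0,0,0],[0,0,0],[0,0,0],[0,0,0]], gripper=[0.5,0.5,0.5,0.5,0.5], newtons=40)

```text
clock: 2.62
ee_pos: [0.4617, -0.0246, 0.0179]
eef_rot: [-3.141, 0.003, 0.008]
contact_force: [0.1, 0.5, -0.4]
gripper_width: 0.0422
```

Request:
send_rows(translation=[[0,0,0],[0,0,0],[0,0,0],[0,0,0],[0,0,-10]], angular=[[0,0,0],[0,0,0],[0,0,0],[0,0,0],[0,0,0]], gripper=[1,1,1,1,1])

```text
clock: 3.25
ee_pos: [0.4636, -0.0237, 0.0307]
eef_rot: [-3.142, -0.0, 0.001]
contact_force: [-0.0, 0.2, -1.6]
gripper_width: 0.0163
```

Request:
send_rows(translation=[[0,0,-20],[0,0,-20],[0,0,0],[0,0,0],[0,0,0]], angular=[[0,0,0],[0,0,-9.8],[0,0,-9.8],[0,0,-9.8],[0,0,-9.8]], gripper=[1,1,1,1,1])

```text
clock: 3.88
ee_pos: [0.4639, -0.0237, 0.071]
eef_rot: [2.956, 1.063, 0.001]
contact_force: [-0.1, -0.5, 0.6]
gripper_width: 0.0165
```

Request:
send_rows(translation=[[0,0,0],[0,0,0],[0,0,0],[0,0,0],[0,0,0]], angular=[[0,0,-9.8],[0,0,-9.8],[0,0,-9.8],[0,0,-9.8],[0,0,-10.1]], gripper=[1,1,1,1,1])

```text
clock: 4.5
ee_pos: [0.4638, -0.0237, 0.0709]
eef_rot: [2.243, 2.199, 0.0]
contact_force: [0.2, 0.4, -0.9]
gripper_width: 0.0165
```

Request:
send_rows(translation=[[9,1,0],[0,0,30],[0,0,10],[0,0,6],[0,0,2]], angular=[[0,0,0],[0,0,0],[0,0,0],[0,0,0],[0,0,0]], gripper=[1,1,1,1,1])

```text
clock: 5.12
ee_pos: [0.4653, -0.0148, 0.0226]
eef_rot: [2.251, 2.191, 0.0]
contact_force: [-0.1, 0.4, -1.3]
gripper_width: 0.0163
```

```bash
python3 w.py w3
```

```text
5.175 [ 0.4653 -0.0148  0.0226] [2.25  2.191 0.   ] [-0.11  0.1   1.82 -0.    1.22 -0.08] 0.0163
```

View pics/w3.png

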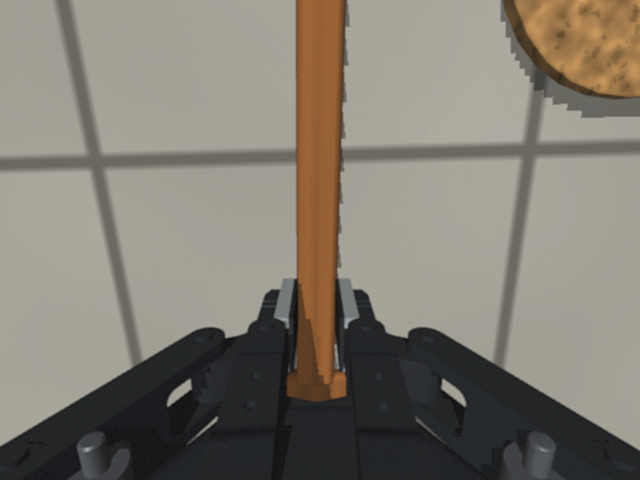

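Request:
send_rows(translation=[[0,0,2],[0,0,0],[0,0,0],[0,0,0],[0,0,-30]], angular=[[0,0,0],[0,0,0],[0,0,0],[0,0,0],[0,0,0]], gripper=[1,0.6,0.4,0.4,0.4])

```text
clock: 5.8
ee_pos: [0.4633, -0.0147, 0.0485]
eef_rot: [-2.247, -2.189, 0.005]
contact_force: [-0.2, -0.2, 0.1]
gripper_width: 0.0514
```

Request:
send_rows(translation=[[0,0,-60],[0,0,-60],[0,0,-60],[-35,8,-20],[-55,13,0]], angular=[[0,0,0],[0,0,-1.5],[0,0,0],[0,0,0],[0,0,0]], gripper=[0.4,0,0,0,0])

```text
clock: 6.42
ee_pos: [0.4871, -0.1051, 0.2533]
eef_rot: [2.215, 2.221, 0.005]
contact_force: [1.4, 0.7, -0.9]
gripper_width: 0.0856
```

Request:
send_rows(translation=[[-55,13,0],[-55,13,0],[-55,13,0],[-45,12,0],[0,0,0]], angular=[[0,0,0],[0,0,0],[0,0,0],[0,0,0],[0,0,0]], gripper=[0,0,0,0,0])

```text
clock: 7.05
ee_pos: [0.5367, -0.3175, 0.2483]
eef_rot: [-2.223, -2.216, 0.001]
contact_force: [0.2, 0.4, 0.2]
gripper_width: 0.0856
```

```bash
python3 w.py w4
```

```text
7.1 [ 0.5369 -0.3158  0.249 ] [-2.222 -2.218  0.   ] [-0.59  0.33  1.08  0.    1.73 -0.59] 0.0856
```

View pics/w4.png

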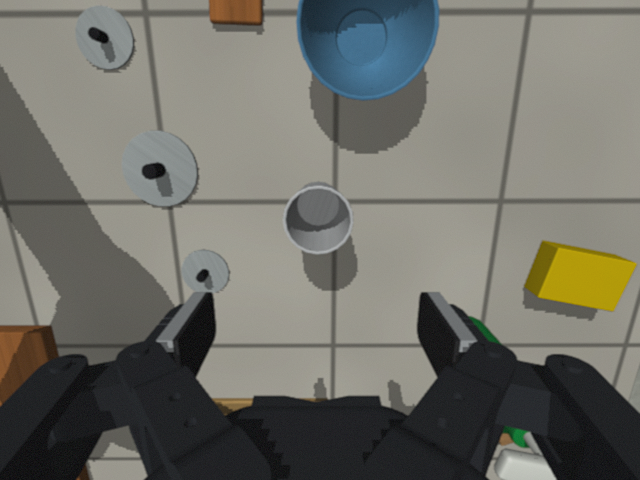

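The cup rim is centred at (318,219) with a radius of about 34 px. The target lid is at (160,169).

Run:
```python
from mm import *
c,im=load("w4")
g=cv2.cvtColor(im,cv2.COLOR_BGR2GRAY)
print(cv2.HoughCircles(g[170:270,260:380],cv2.HOUGH_GRADIENT,1,200,param1=100,param2=15,minRadius=28,maxRadius=40))
a,b=ray(c,284,219,.075),ray(c,352,219,.075);print(a,b,np.linalg.norm(a-b));p=ray(c,318,219,.075);print("cup",p)
q=cv2.HoughCircles(g[110:230,90:230],cv2.HOUGH_GRADIENT,1,200,param1=100,param2=15,minRadius=32,maxRadius=44);print(q)
print("lid",ray(c,161,169,.005),"knobtop",ray(c,149,170,.029),"base",ray(c,160,172,.005))
```

```text
[[[58.5 49.5 31.6]]]
[ 0.50697713 -0.32013648  0.075     ] [ 0.56819617 -0.32033238  0.075     ] 0.06121934989766163
cup [ 0.53759374 -0.32023445  0.075     ]
[[[70.5 61.5 35.5]]]
lid [ 0.37051093 -0.28205245  0.005     ] knobtop [ 0.36916441 -0.28068701  0.029     ] base [ 0.36902648 -0.28521209  0.005     ]
```

Request:
send_rows(translation=[[-4,1,55],[0,0,55],[0,0,50],[0,0,22],[0,0,5]], angular=[[0,0,0],[0,0,0],[0,0,0],[0,0,0],[0,0,0]], gripper=[0,0,0,0,0], newtons=30)

```text
clock: 7.72
ee_pos: [0.5375, -0.3171, 0.062]
eef_rot: [-2.218, -2.221, 0.001]
contact_force: [0.9, 0.2, 0.0]
gripper_width: 0.0857
```

Request:
send_rows(translation=[[0,0,0],[0,0,0],[0,0,0],[0,0,-20],[0,0,-50]], angular=[[0,0,0],[0,0,0],[0,0,0],[0,0,0],[0,0,0]], gripper=[1,1,1,1,1])

```text
clock: 8.35
ee_pos: [0.5368, -0.3179, 0.1321]
eef_rot: [-2.217, -2.218, 0.002]
contact_force: [-0.5, -0.6, -0.2]
gripper_width: 0.0611
```

Request:
send_rows(translation=[[0,0,-50],[55,6.5,0],[55,6.5,0],[55,6.5,0],[55,6.5,0]], angular=[[0,0,0],[0,0,0],[0,0,0],[0,0,0],[0,0,0]], gripper=[1,1,1,1,1])

```text
clock: 8.98
ee_pos: [0.564, -0.0971, 0.1847]
eef_rot: [2.221, 2.221, 0.001]
contact_force: [0.8, 0.2, -0.3]
gripper_width: 0.0614
```

Request:
send_rows(translation=[[55,6.5,0],[55,6.5,0],[55,6.5,0],[55,6.5,0],[0,0,0]], angular=[[0,0,0],[0,0,0],[0,0,0],[0,0,0],[0,0,0]], gripper=[1,1,1,1,1])

```text
clock: 9.6
ee_pos: [0.5898, 0.1249, 0.1843]
eef_rot: [2.216, 2.227, 0.002]
contact_force: [0.6, -0.2, -1.3]
gripper_width: 0.0609
```

Request:
send_rows(translation=[[0,0,0],[0,0,50],[0,0,40]], angular=[[0,0,0],[0,0,0],[0,0,0]], gripper=[1,1,1])

```text
clock: 9.98
ee_pos: [0.5899, 0.1194, 0.0924]
eef_rot: [2.223, 2.219, -0.0]
contact_force: [-0.0, 0.3, -1.9]
gripper_width: 0.0611
```

```bash
python3 w.py w5
```

```text
10.025 [0.587  0.119  0.0858] [-2.22  -2.215  0.012] [ 0.14  0.37  1.36 -0.    1.42  0.14] 0.0607
```

View pics/w5.png

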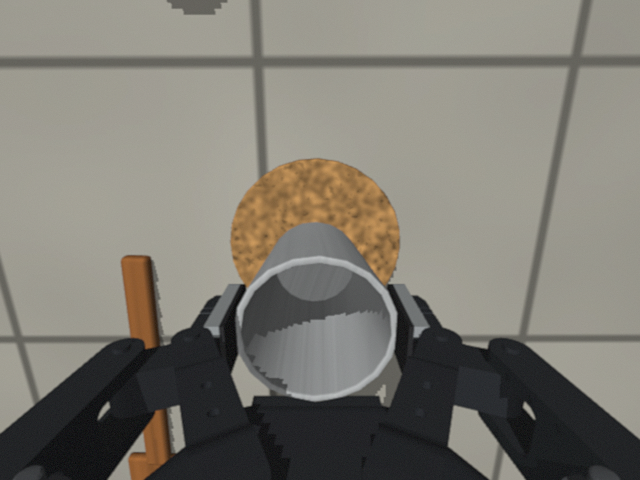

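```bash
python3 w.py w6
python3 - <<'E'
from mm import *
for n in("w5","w6"):
    c,im=load(n); print(ray(c,317,328,.101 if n=="w6" else .099).round(4))
c,im=load("w6")
P=blob(c,im,*TR,(316,215),.008,"trivet")
# circle fit to the outer far edge
from scipy.optimize import least_squares
far=P[P[:,1]>.12]; h=cv2.convexHull((P*1000).astype(np.float32))[:,0]; h=h[h[:,1]>110]
print(least_squares(lambda q:np.hypot(h[:,0]-q[0],h[:,1]-q[1])-55,[588,121]).x)
E
```

```text
10.075 [0.5872 0.1192 0.0883] [-2.22  -2.215  0.012] [ 0.14  0.37  1.36 -0.    1.42  0.14] 0.0613
[0.5899 0.1162 0.099 ]
[0.587  0.1211 0.101 ]
trivet [  234   158   175   130 13152] rect [588.8 135.4] [ 81.7 109.3] 89.2 circ [588.5 121.2] 55.2
[588.5775294  121.10306697]
```

Request:
send_rows(translation=[[1.5,1,10],[0,0,5],[0,0,3],[0,0,0]], angular=[[0,0,0],[0,0,0],[0,0,0],[0,0,0]], gripper=[1,1,1,1])

```text
clock: 10.58
ee_pos: [0.5912, 0.1227, 0.0757]
eef_rot: [2.221, 2.221, 0.001]
contact_force: [-1.0, -1.1, -1.4]
gripper_width: 0.0612
```

Request:
send_rows(translation=[[0,0,2],[0,0,1.5],[0,0,0],[0,0,0]], angular=[[0,0,0],[0,0,0],[0,0,0],[0,0,0]], gripper=[1,1,1,1])

```text
clock: 11.08
ee_pos: [0.5914, 0.1229, 0.0736]
eef_rot: [2.22, 2.221, 0.002]
contact_force: [-4.6, -0.1, 8.5]
gripper_width: 0.0613
```

Request:
send_rows(translation=[[0,0,1],[0,0,0]], angular=[[0,0,0],[0,0,0]], gripper=[1,1])

```text
clock: 11.32
ee_pos: [0.5915, 0.1229, 0.0736]
eef_rot: [2.22, 2.221, 0.002]
contact_force: [-6.7, 0.2, 12.8]
gripper_width: 0.0611
```

Request:
send_rows(translation=[[0,0,-1],[0,0,0],[0,0,0],[0,0,-20],[0,0,-50]], angular=[[0,0,0],[0,0,0],[0,0,0],[0,0,0],[0,0,0]], gripper=[0.2,0,0,0,0])

```text
clock: 11.95
ee_pos: [0.5897, 0.1225, 0.1409]
eef_rot: [-2.219, -2.22, 0.007]
contact_force: [0.3, 0.2, 0.6]
gripper_width: 0.0853
```

Request:
send_rows(translation=[[0,0,-55],[0,0,-50],[0,0,0],[0,0,0]], angular=[[0,0,0],[0,0,0],[0,0,0],[0,0,0]], gripper=[0,0,0,0])

```text
clock: 12.45
ee_pos: [0.5908, 0.1227, 0.247]
eef_rot: [2.221, 2.222, 0.0]
contact_force: [-0.1, -0.9, -0.1]
gripper_width: 0.085
```

```bash
python3 w.py w7
python3 - <<'E'
from mm import *
c,im=load("w7"); cv2.imwrite("pics/w7c.png",cv2.resize(im[100:340,200:440],(600,600)))
print(c[1:3],proj(c,[.5887,.121,.083]),proj(c,[.5887,.121,.008]))
blob(c,im,*TR,(316,215),.008,"trivet")
E
```

```text
12.5 [0.5905 0.1227 0.2458] [-2.22  -2.221  0.003] [ 0.14  0.28  1.16 -0.    1.71  0.14] 0.0857
(316.0516134118526, 234.31270456037046) [314.11192238 220.1819893 ] [314.47610897 203.34221815]
trivet [ 264  151  101   93 4001] rect [587.9 127.4] [108.6  97.3] 4.8 circ [588.6 121.3] 55.4
```

View pics/w7c.png

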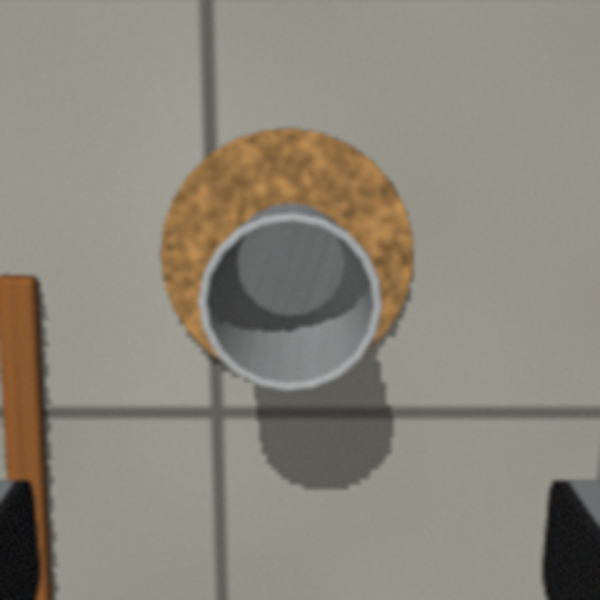

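The cup rim centre is about 1.5 mm from the trivet centre, so that placing is good. Next is the lid.

Request:
send_rows(translation=[[-50.6,-27.5,0],[-50.6,-27.5,0],[-50.6,-27.5,0],[-50.6,-27.5,0],[-50.6,-27.5,0]], angular=[[0,0,0],[0,0,0],[0,0,0],[0,0,0],[0,0,0]], gripper=[0.3,0.5,0.5,0.5,0.5])

```text
clock: 13.12
ee_pos: [0.4519, -0.1315, 0.2453]
eef_rot: [-2.219, -2.22, 0.002]
contact_force: [1.0, -0.6, 0.6]
gripper_width: 0.0426
```

Request:
send_rows(translation=[[-50.6,-27.5,0],[-50.6,-27.5,30],[-50.6,-27.5,30],[0,0,0],[0,0,0]], angular=[[0,0,0],[0,0,0],[0,0,0],[0,0,0],[0,0,0]], gripper=[0.5,0.5,0.5,0.5,0.5])

```text
clock: 13.75
ee_pos: [0.373, -0.2779, 0.1884]
eef_rot: [-2.221, -2.22, -0.0]
contact_force: [0.4, 0.2, -0.6]
gripper_width: 0.043
```

```bash
python3 w.py w8
python3 - <<'E'
from mm import *
c,im=load("w8"); p=proj(c,[.37,-.2825,.02]);print(p); x,y=int(p[0])-100,int(p[1])-100; x=max(x,0);y=max(y,0)
print(x,y); cv2.imwrite("pics/w8c.png",cv2.resize(im[y:y+200,x:x+200],(600,600)))
blob(c,im,(0,0,0),(180,255,60),p,.029,"knob")
E
```

```text
13.8 [ 0.3735 -0.2777  0.1891] [-2.22  -2.222 -0.   ] [-0.72 -0.09  1.66  0.    1.57 -0.72] 0.0422
[313.34939026 222.36328299]
213 122
knob [304 212  17  21 285] rect [ 368.9 -280. ] [17.8 13.8] 90.0 circ [ 368.9 -280.1] 9.2
```

View pics/w8c.png

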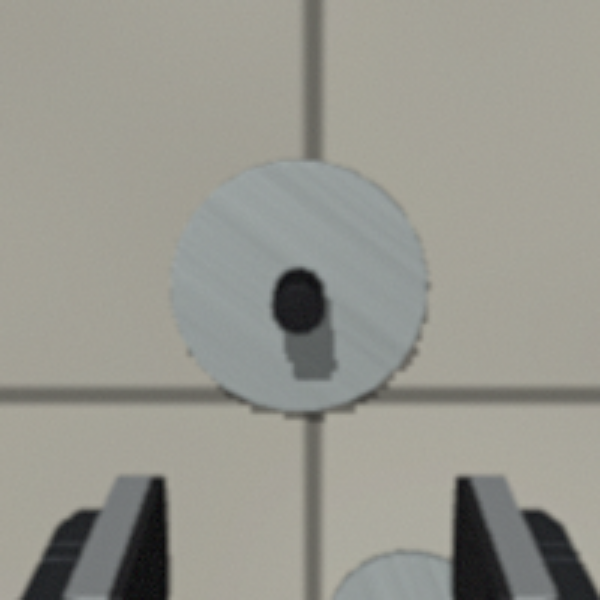

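The crop shows the lid disc centred at about (313,217) with its knob at (312,221).

Run:
```python
from mm import *
c,im=load("w8")
print(ray(c,313,217.3,.005),ray(c,270,217,.005)[0]-ray(c,355.5,217,.005)[0], ray(c,312.5,222.5,.029))
```

```text
[ 0.36955064 -0.28148162  0.005     ] -0.07943423792669602 [ 0.36935115 -0.28031996  0.029     ]
```

Request:
send_rows(translation=[[-3,-4,50],[0,0,50],[0,0,40],[0,0,15],[0,0,8]], angular=[[0,0,0],[0,0,0],[0,0,0],[0,0,0],[0,0,0]], gripper=[0.5,0.5,0.5,0.5,0.5])

```text
clock: 14.42
ee_pos: [0.3701, -0.2812, 0.0266]
eef_rot: [2.219, 2.222, 0.0]
contact_force: [-0.1, -1.1, 0.1]
gripper_width: 0.0424
```

Request:
send_rows(translation=[[0,0,0],[0,0,0],[0,0,0],[0,0,0]], angular=[[0,0,0],[0,0,0],[0,0,0],[0,0,0]], gripper=[0.5,1,1,1])

```text
clock: 14.92
ee_pos: [0.3699, -0.2819, 0.0274]
eef_rot: [2.22, 2.22, 0.0]
contact_force: [-0.5, 1.2, 6.1]
gripper_width: 0.0142
```

Request:
send_rows(translation=[[0,0,-20],[0,0,-50],[0,0,-50],[50.3,27.5,0],[50.3,27.5,0]], angular=[[0,0,0],[0,0,0],[0,0,0],[0,0,0],[0,0,0]], gripper=[1,1,1,1,1])

```text
clock: 15.55
ee_pos: [0.4247, -0.18, 0.147]
eef_rot: [2.222, 2.218, 0.001]
contact_force: [0.6, -0.3, -0.7]
gripper_width: 0.0147
```

Request:
send_rows(translation=[[50.3,27.5,0],[50.3,27.5,0],[50.3,27.5,0],[50.3,27.5,0],[50.3,27.5,0]], angular=[[0,0,0],[0,0,0],[0,0,0],[0,0,0],[0,0,0]], gripper=[1,1,1,1,1])

```text
clock: 16.18
ee_pos: [0.5622, 0.0725, 0.1461]
eef_rot: [2.221, 2.221, -0.0]
contact_force: [1.1, -1.0, -0.0]
gripper_width: 0.0147
```

Request:
send_rows(translation=[[50.3,27.5,0],[0,0,0],[0,0,0]], angular=[[0,0,0],[0,0,0],[0,0,0]], gripper=[1,1,1])

```text
clock: 16.55
ee_pos: [0.5887, 0.1208, 0.1456]
eef_rot: [-2.221, -2.222, 0.002]
contact_force: [-1.2, 0.4, -0.9]
gripper_width: 0.0144
```

```bash
python3 w.py w9
```

```text
16.6 [0.5887 0.1202 0.146 ] [ 2.222e+00  2.221e+00 -1.000e-03] [ 0.14  0.32  1.31 -0.    1.52  0.14] 0.0145
```

View pics/w9.png

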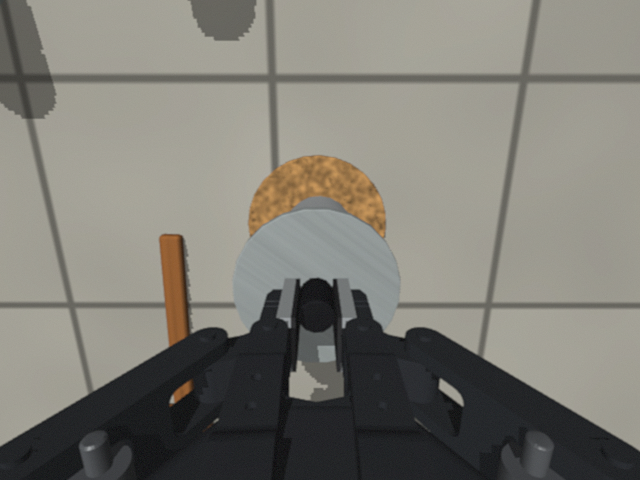

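The lid is held level over the cup. I'll lower it.

Request:
send_rows(translation=[[0.5,1,20],[0,0,8],[0,0,3],[0,0,2],[0,0,0]], angular=[[0,0,0],[0,0,0],[0,0,0],[0,0,0],[0,0,0]], gripper=[1,1,1,1,1])

```text
clock: 17.23
ee_pos: [0.5902, 0.1216, 0.1133]
eef_rot: [2.221, 2.221, 0.0]
contact_force: [0.4, -0.5, -0.7]
gripper_width: 0.0145
```

Request:
send_rows(translation=[[0,0,1.5],[0,0,0],[0,0,0]], angular=[[0,0,0],[0,0,0],[0,0,0]], gripper=[1,1,1])

```text
clock: 17.6
ee_pos: [0.5901, 0.1216, 0.1116]
eef_rot: [2.221, 2.222, 0.0]
contact_force: [0.3, 0.2, -0.1]
gripper_width: 0.0147
```

Request:
send_rows(translation=[[0,0,1.5],[0,0,0],[0,0,0]], angular=[[0,0,0],[0,0,0],[0,0,0]], gripper=[1,1,1])

```text
clock: 17.98
ee_pos: [0.5903, 0.1217, 0.1106]
eef_rot: [2.221, 2.221, 0.001]
contact_force: [-1.2, -0.4, 4.3]
gripper_width: 0.0148
```

Request:
send_rows(translation=[[0,0,0],[0,0,0],[0,0,-25],[0,0,-55],[0,0,-55]], angular=[[0,0,0],[0,0,0],[0,0,0],[0,0,0],[0,0,0]], gripper=[0.6,0.5,0.5,0.5,0.5])

```text
clock: 18.6
ee_pos: [0.5897, 0.1216, 0.2459]
eef_rot: [-2.221, -2.221, 0.002]
contact_force: [1.2, 1.4, 0.4]
gripper_width: 0.0425
```

Request:
send_rows(translation=[[55,-20,0],[55,-20,0],[55,-20,0],[60,-21,0],[0,0,0]], angular=[[0,0,0],[0,0,0],[0,0,0],[0,0,0],[0,0,0]], gripper=[0,0,0,0,0])

```text
clock: 19.23
ee_pos: [0.5072, 0.3493, 0.2443]
eef_rot: [-2.214, -2.228, 0.001]
contact_force: [-0.5, -0.5, 0.2]
gripper_width: 0.0853
```

```bash
python3 w.py w10
```

```text
19.275 [0.5083 0.3473 0.2444] [ 2.217e+00  2.225e+00 -1.000e-03] [ 0.54  0.31  1.12 -0.    1.71  0.54] 0.0854
```

View pics/w10.png

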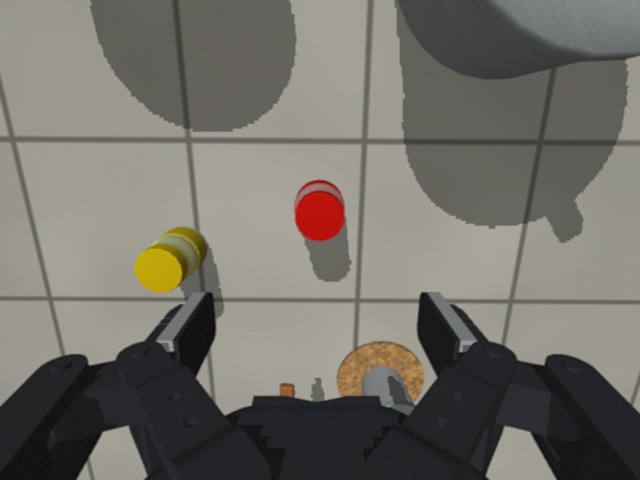

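Run:
```python
from mm import *
c,im=load("w10"); blob(c,im,(0,150,60),(6,255,255),proj(c,[.508,.35,.075]),.075,"redcap"); print(proj(c,[.508,.35,.075]))
```

```text
redcap [ 295  191   49   50 1955] rect [509.2 350.1] [42.7 44.5] 0.3 circ [509.1 350.1] 22.9
[317.64687552 216.1567515 ]
```

The red cap is at (320,216), and yellow is well to the left of it. The red jar is at (0.509, 0.350).

Request:
send_rows(translation=[[2.5,1,55],[0,0,55],[0,0,55],[0,0,27],[0,0,7]], angular=[[0,0,0],[0,0,0],[0,0,0],[0,0,0],[0,0,0]], gripper=[0,0,0,0,0], newtons=40)

```text
clock: 19.9
ee_pos: [0.5099, 0.3462, 0.0436]
eef_rot: [-2.223, -2.219, 0.007]
contact_force: [-0.9, -0.1, 0.1]
gripper_width: 0.0854
```

Request:
send_rows(translation=[[0,0,0],[0,0,0],[0,0,0],[0,0,0],[0,0,-20]], angular=[[0,0,0],[0,0,0],[0,0,0],[0,0,0],[0,0,0]], gripper=[1,1,1,1,1])

```text
clock: 20.52
ee_pos: [0.5095, 0.3476, 0.0655]
eef_rot: [-2.221, -2.221, 0.005]
contact_force: [0.6, 0.7, -2.2]
gripper_width: 0.0478
```

Request:
send_rows(translation=[[0,0,-50],[0,0,-50],[0,0,-50],[-52.7,10.6,0],[-52.7,10.6,0]], angular=[[0,0,0],[0,0,0],[0,0,0],[0,0,0],[0,0,0]], gripper=[1,1,1,1,1])

```text
clock: 21.15
ee_pos: [0.5316, 0.2419, 0.2181]
eef_rot: [2.218, 2.223, 0.003]
contact_force: [1.7, -0.1, -2.5]
gripper_width: 0.0474
```

Request:
send_rows(translation=[[-52.7,10.6,0],[-52.7,10.6,0],[-52.7,10.6,0],[-52.7,10.6,0],[-52.7,10.6,0]], angular=[[0,0,0],[0,0,0],[0,0,0],[0,0,0],[0,0,0]], gripper=[1,1,1,1,1])

```text
clock: 21.78
ee_pos: [0.5847, -0.0224, 0.2175]
eef_rot: [2.22, 2.221, 0.001]
contact_force: [1.0, 0.5, -2.4]
gripper_width: 0.0474
```

Request:
send_rows(translation=[[0,0,55],[0,0,55],[0,0,25],[0,0,0],[0,0,0]], angular=[[0,0,0],[0,0,0],[0,0,0],[0,0,0],[0,0,0]], gripper=[1,1,1,1,1])

```text
clock: 22.4
ee_pos: [0.5858, -0.0208, 0.0836]
eef_rot: [2.219, 2.22, 0.003]
contact_force: [-0.1, 0.9, -1.0]
gripper_width: 0.0477
```

Now I'll lower it to the counter, watching the force.

Request:
send_rows(translation=[[0,-1,20],[0,0,10],[0,0,4],[0,0,2],[0,0,0]], angular=[[0,0,0],[0,0,0],[0,0,0],[0,0,0],[0,0,0]], gripper=[1,1,1,1,1])

```text
clock: 23.02
ee_pos: [0.5847, -0.0209, 0.0484]
eef_rot: [2.219, 2.22, 0.003]
contact_force: [-6.1, 0.1, 10.8]
gripper_width: 0.0476
```

Request:
send_rows(translation=[[0,0,1.5],[0,0,0],[0,0,0]], angular=[[0,0,0],[0,0,0],[0,0,0]], gripper=[1,1,1])

```text
clock: 23.4
ee_pos: [0.585, -0.0209, 0.0483]
eef_rot: [2.219, 2.22, 0.003]
contact_force: [-10.7, 1.1, 18.3]
gripper_width: 0.0476
```

Request:
send_rows(translation=[[0,0,-2],[0,0,0],[0,0,0],[0,0,-30],[0,0,-50]], angular=[[0,0,0],[0,0,0],[0,0,0],[0,0,0],[0,0,0]], gripper=[0.3,0,0,0,0])

```text
clock: 24.02
ee_pos: [0.5823, -0.0207, 0.1241]
eef_rot: [-2.218, -2.219, 0.005]
contact_force: [1.2, 0.1, 0.3]
gripper_width: 0.0854
```

Request:
send_rows(translation=[[0,0,-55],[0,-20,-55],[0,-50,-20],[0,-50,0],[0,0,0]], angular=[[0,0,0],[0,0,10],[0,0,10],[0,0,10],[0,0,10]], gripper=[0,0,0,0,0])

```text
clock: 24.65
ee_pos: [0.4652, 0.0058, 0.2557]
eef_rot: [2.85, 1.321, 0.001]
contact_force: [-0.1, 0.9, -1.1]
gripper_width: 0.0854
```

Request:
send_rows(translation=[[0,0,0],[0,0,0],[0,0,0],[0,0,0],[0,0,0]], angular=[[0,0,10],[0,0,10],[0,0,10],[0,0,10],[0,0,10]], gripper=[0,0,0,0,0])

```text
clock: 25.28
ee_pos: [0.4674, 0.005, 0.2553]
eef_rot: [3.142, -0.009, -0.001]
contact_force: [-0.8, 0.5, -0.4]
gripper_width: 0.0855
```

Request:
send_rows(translation=[[0,0,-20],[0,0,0],[0,0,0]], angular=[[0,0,0],[0,0,0],[0,0,0]], gripper=[0,0,0])

```text
clock: 25.65
ee_pos: [0.4673, 0.005, 0.2748]
eef_rot: [3.142, 0.001, -0.001]
contact_force: [0.2, 0.8, -0.4]
gripper_width: 0.0855
```

```bash
python3 w.py w11
python3 - <<'E'
from mm import *
c,im=load("w11")
blob(c,im,*BL,(473,76),.05,"bowl");blob(c,im,*SP,proj(c,[.463,-.015,.009]),.009,"spat")
blob(c,im,(0,150,60),(4,255,255),proj(c,[.584,-.02,.075]),.075,"redcap"); blob(c,im,(20,120,80),(32,255,255),proj(c,[.36,.298,.075]),.075,"ycap")
for n in("scene","side"): cv2.imwrite(f"pics/{n}9.png",viewer.read_camera(n))
E
```

```text
25.7 [0.4672 0.005  0.2746] [ 3.142e+00  1.000e-03 -2.000e-03] [-0.07 -0.12  1.51 -0.    1.75  1.5 ] 0.0852
bowl [  426    18   127   135 13363] rect [ 579.2 -159.4] [118.1 118.4] 5.2 circ [ 578.9 -159. ] 59.9
spat [ 222  179  226   45 5387] rect [465.9 -15.9] [258.3  49.1] 87.6 circ [465.5 -16.5] 129.9
redcap [ 319   51   51   55 2191] rect [584.4 -20. ] [43.4 43.8] 0.0 circ [584.3 -19.8] 22.4
ycap [  18  287   48   41 1278] rect [360. 298.] [43.7 44.2] 34.6 circ [360.3 295.7] 24.7
```

View pics/w11.png

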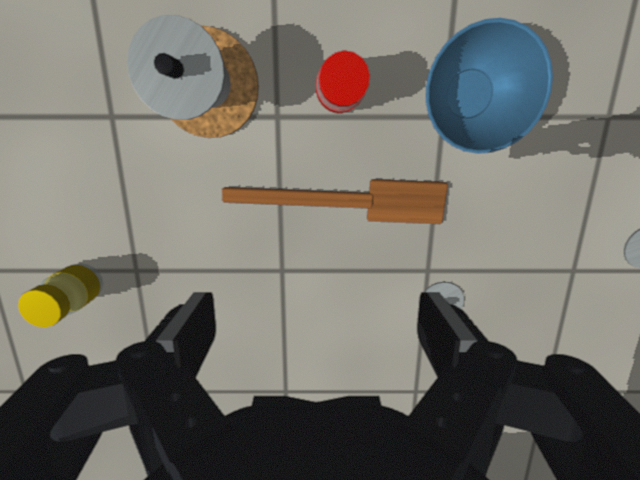

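View pics/scene9.png

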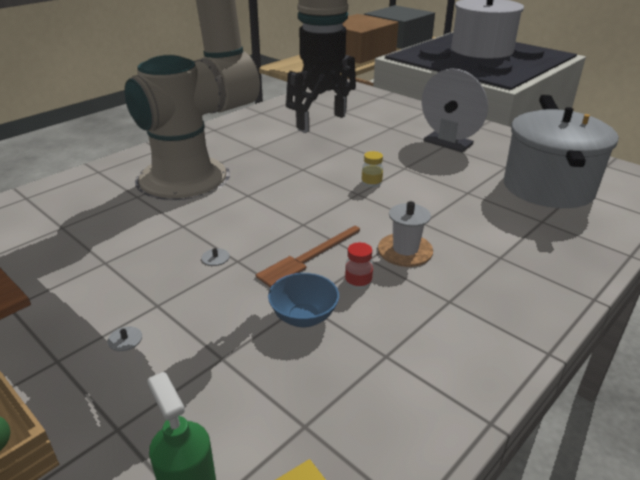

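Everything is in place. The wrist view shows the lidded cup at (176,66), the jar at (343,80), the bowl at (489,85) and the spatula at (335,198) with its blade on the right. One last number for the lid, then I'll hand in.

Run:
```python
from mm import *
c,im=load("w11"); p=ray(c,176.5,66.5,.088); print("lid",p.round(4))
l=np.linalg.norm(p[:2]-[.590,.121]); print("off cup mm",l*1000)
if l<.009: order.close_job(); print("closed")
```

```text
lid [0.5918 0.1207 0.088 ]
off cup mm 1.86219280991515
the job is handed in; nothing more can be done
closed
```

The counter is set and the job is handed in, at about 26 s on the robot's clock out of the 115 s allowed. No final verdict was reported.

I turned the spatula and laid it in front of the row. Then I stood the cup on the trivet, covered it with the 80 mm lid (the middle of the three) and stood the red jar between the bowl and the cup.

My last camera checks, all within the limits you gave:

| Check | Measured |
|---|---|
| Cup off the trivet centre | about 1.5 mm |
| Lid off the cup centre | about 2 mm |
| Jar off the row's midpoint | within about 1 mm |
| Spatula from the row line | about 118 mm |
| Spatula angle to the row | within about 1° |
| Spatula middle from the point opposite the jar | within about 5 mm |
| Bowl and yellow jar | no movement seen (to a few mm) |

- **Cameras:** the scene and side cameras disagreed with each other by about 14 mm, so I used the wrist camera for the grasps and placings. It put the bowl and trivet 280.5 mm apart, against the 280 mm given.
- **Not measured:** I judged that the cup, lid and jar were upright by eye from the final pictures. The cup's position was measured before the lid went on, not again afterwards.

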